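# Pack the specimen cold carrier

### The job

Get the grey cold carrier ready for the courier: stand each of the two specimen pots near it upright, fully down, in the well whose collar has the colour of its lid, and lay the square temperature logger flat in the recess between the two wells, display up. Last, lay the blue ice brick across the lids of both pots, lengthwise along the carrier and centred on it, so that it bridges the logger. Keep the pots upright, drop nothing, and leave the amber bottle, the canister and the tape roll alone.

Things in the scene. Friction and masses are not known exactly. Their poses are not given: they have to be found in the camera images.
- pot_yellow: Specimen pot with a yellow screw lid, 62 mm tall: white tapering body about 55 mm wide, lid 62 mm across from 48 to 62 mm height. Origin: centre of the underside, z up. Loose, about 80 g; starts standing upright near the carrier (like pots farther left on the counter are not meant).
- pot_white: Specimen pot with an off-white screw lid, otherwise the same as the yellow-lidded one (62 mm tall, lid 62 mm across from 48 to 62 mm height). Origin: centre of the underside, z up. Loose, about 80 g; starts near the carrier.
- logger: Square white temperature logger, 62 x 62 x 17 mm, lying on its back with a grey display, one red and two blue buttons on top. Origin: centre of the underside, z up; x and y are parallel to its sides. Loose, about 70 g; all four sides are alike for gripping.
- ice_brick: Slim blue hard-shell ice brick, 60 mm (its x) by 200 mm (its y) by 22 mm (z), with low ribs on top and a small white filler cap at one end. Origin: centre of the underside; either way round is the same. Loose, about 240 g, stiff; grip it across the 60 mm at mid-length.
- carrier: Grey foam tray, 130 mm (its x) x 274 mm (its y) x 37 mm high, black foot rim and end loops, fixed. Origin: centre of its underside. Two round wells, 70 mm wide, at y = +82 and -82 mm, floor 12 mm above the origin. Between them, centred, a square recess 76 x 76 mm, sides along x and y, 4 mm deep, floor 33 mm above the origin. A pot in a well has its lid top (the brick's underside) at 74 mm.
- collar_yellow: Yellow ring, 85 mm across, 68 mm bore, 3 mm thick, fixed round the mouth of one of the carrier's two wells: the well for the yellow-lidded pot. It may be either well. Origin: on the well's axis at the ring's underside, 37 mm above the carrier's underside.
- collar_white: White ring of the same size fixed round the mouth of the other well: the well for the white-lidded pot. Origin as for the yellow ring.
- amber_bottle: Bystander: amber glass bottle with a black cap, 36 mm across, 85 mm tall, standing to the left. Origin: centre of its underside.
- canister: Bystander: white canister with a purple lid and coloured stripes, 40 mm across, 85 mm tall, standing to the right. Origin: centre of its underside.
- tape: Bystander: roll of blue tape, 63 mm across, 16 mm high, lying flat on the mat behind the carrier, to the right. Origin: centre of its underside.

How it is judged (in metres and radians):
On the way:
1. both pots stand in their wells and the logger lies in the recess, with the ice brick not yet on the carrier (horizontal distance between pot_yellow and collar_yellow below 0.012 m and z of pot_yellow in the frame of carrier between 0.008 and 0.016 m and angle between each of pot_yellow, pot_white, logger's own z axis and vertical below 0.08 rad and horizontal distance between pot_white and collar_white below 0.012 m and z of pot_white in the frame of carrier between 0.008 and 0.016 m and x of logger in the frame of carrier between -0.012 and 0.012 m and y of logger in the frame of carrier between -0.012 and 0.012 m and z of logger in the frame of carrier between 0.029 and 0.0352 m and horizontal distance between ice_brick and carrier above 0.1 m), for 0.2 s.
At the end, for the whole second after the job is handed in: Pots in wells of their colour (within 12 mm, on the floor +-4 mm, tilt < 0.08); logger flat in the recess (12 mm, tilt < 0.08); brick flat on both lids (15 mm across, 20 mm along, +-5 mm height, 0.2 rad, tilt < 0.06); all released and at rest (horizontal distance between pot_yellow and collar_yellow below 0.012 m and z of pot_yellow in the frame of carrier between 0.008 and 0.016 m and angle between each of pot_yellow, pot_white, logger's own z axis and vertical below 0.08 rad and horizontal distance between pot_white and collar_white below 0.012 m and z of pot_white in the frame of carrier between 0.008 and 0.016 m and x of logger in the frame of carrier between -0.012 and 0.012 m and y of logger in the frame of carrier between -0.012 and 0.012 m and z of logger in the frame of carrier between 0.029 and 0.0352 m and x of ice_brick in the frame of carrier between -0.015 and 0.015 m and y of ice_brick in the frame of carrier between -0.02 and 0.02 m and z of ice_brick in the frame of carrier between 0.069 and 0.079 m and angle between ice_brick's own z axis and vertical below 0.06 rad and angle between the y axis of ice_brick and the y axis of carrier, either way round below 0.2 rad and linear speed of each of pot_yellow, pot_white, logger, ice_brick below 0.02 m/s); the robot touches nothing.
It fails at once if a pot is tipped by more than 0.6 rad (angle between any of pot_yellow, pot_white's own z axis and vertical above 0.6 rad).
It fails at once if a pot, the logger or the brick is dropped (faster than 0.9 m/s while not held: a fall of about 4 cm) ((contact force between the fingers and pot_yellow below 0.05 N and linear speed of pot_yellow above 0.9 m/s) or (contact force between the fingers and pot_white below 0.05 N and linear speed of pot_white above 0.9 m/s) or (contact force between the fingers and logger below 0.05 N and linear speed of logger above 0.9 m/s) or (contact force between the fingers and ice_brick below 0.05 N and linear speed of ice_brick above 0.9 m/s)).
It fails at once if the amber bottle, the canister or the tape roll is moved by more than 25 mm (distance of any of amber_bottle, canister, tape from where it was at the start of the episode above 0.025 m).
It also fails if it takes over 99 s, if anything falls off the work surface, if the arm or the gripper's body presses on something with over 40 N, if the wrist force passes 120 N, or if a joint passes its speed limit or range.

### The arm

A 6-joint arm with a two-finger parallel gripper is mounted at the origin on a cart in front of the work surface, level with it; the furniture and walls round the work are solid. World frame = base frame: x ahead of the robot, y to its left, z up, the work surface at z = 0. Lengths are in mm, angles in rad, forces in N, time in s.
With the tool pointing down it reaches from about 350 to 975 mm from the base axis. Payload 7.1 kg.
Tool frame: the origin (TCP) lies between the finger pads; the fingertips stand 14 mm ahead of it and the grasp point (between the pads) lies 5 mm behind it; z points along the fingers, y is the line along which they close (so a half turn about z gives the same grasp; the last joint's range is limited). The gripper opens to 88 mm and grips with 3 to 60 N. Pads are 20 mm wide; open, the fingers measure 115 mm over their backs; the gripper's body (75 mm by 178 mm) begins 61 mm behind the grasp point.
Start: joints at [1.299, 0.423, 1.63, -0, 1.089, -0.019], TCP at [156.291, 605.126, 196.775] pointing down, gripper open.
Joint ranges: [-3, 3], [-0.9, 2.11], [0.09, 2.58], [-1.31, 4.45], [0.11, 2.69], [-2.54, 2.54]. Speed limits (rad/s): [2.39, 2.39, 3.01, 3.14, 3.14, 3.14].

### API

Orientations are given as a rotation vector (axis times angle).
In Python, from workcell import ctrl gives the robot as it stands. The module is installed in compiled form; this text tells all that it offers.
- The arm moves only by the tool servo_tool, never from a script. Its argument "plan" is a list of rows, each a list of 3 entries, a list of its own where there are three numbers: the closure, from 0 (fully open) to 1 (shut), then the shift along the world's x, y, z in mm, then the turn about the world's z in degrees. In form: [[hand, [x, y, z], yaw], ...]. A call has 1 to 10 rows; each row is the pose to reach, as a shift and turn from the pose commanded when the call began; what a row does not reach only later rows make up. A row lasts 1/12 s, in which the tool goes at most 41.7 mm and 7.16 degrees, less where a joint would pass 70% of its speed; a pose out of reach is approached as far as the arm can. A call with a gripper value outside its range is refused whole. The fingers move at their own pace and stop on an object; the grip force is fixed at half the most. Time passes only in rows, so rows that repeat a pose let the fingers close. It gives the time, the measured TCP pose, the force, the opening and the grip force at its end, in the units of the state.
- ctrl.get_obs(): the state, without advancing time (a new reading comes with each control period).
- ctrl.get_image(name): name is "scene" or "top" or "wrist"; returns the picture (480x640x3 uint8, blue, green, red); there is no depth.
- ctrl.camera_info(name): a dict with "fovy" (degrees; the focal length in pixels is half the picture's height over the tangent of half this angle, whatever the lens; pixels are square), "cx", "cy" (the principal point, pixels), "k1" (the pictures are not rectified: a ray, as slopes to the right and down, at radius r is drawn at 1 + k1 r^2 times it, then the intrinsics apply), "rvec" (rotation vector, rad) and "tvec" (3), from world to camera coordinates, as OpenCV has them; the wrist camera has in their place "T_tool_cam" (4x4, takes a point from camera to tool coordinates, whose origin is the TCP and whose axes are the flange's). Camera axes: x right, y down, z forward; pixel columns grow to the right and rows downward; lengths in mm; the calibration is good to about 2 mm. A picture is of the moment at which its call begins: read the wrist's pose just before it. camera_info takes no time and is no camera call.
- ctrl.close_job(): hands the job in; it is judged then, once.
The state is a dict: "t": time; "qpos": joint angles; "qvel": joint speeds; "joint_torque": joint torques, N m; "ee_pos": TCP position; "orientation": TCP orientation; "ft_force": force on the tool from outside, world axes, zero at the start; "moment": the same for the moment, N m; "width": finger opening in mm; "grasp_force": force on a finger pad.
Only numpy, scipy, OpenCV 4.12 (cv2) and the standard library are available. Lean on these libraries where they do the work, as an engineer would, in place of code of your own. Each camera call takes 0.05 s, during which the arm holds its last target. There are 200 camera calls.

## Working session

There is one attempt and no reset: what is moved stays moved. The work goes in short steps, Python scripts to look and compute and a tool call to move; the robot and the scene stay as the last step left them, time stands still between calls to the robot, and variables do not carry over. Pictures are saved under pics/ and viewed, at most 14 in all, crops included, and the job is handed in when it is done.

Besides the shell and the picture viewer there is one more tool, called after "Emit:" as name([rows], argument=value, ...), one row to a line, values as JSON. servo_tool: Moves the arm, as the interface text tells. Its arguments: {"type":"object","properties":{"plan":{"type":"array"}},"required":["plan"]}

```bash
mkdir -p pics
cat > h.py <<'E'
import numpy as np, cv2
from workcell import ctrl
from scipy.spatial.transform import Rotation as R
def cam(name, obs=None):
    c=ctrl.camera_info(name); f=240/np.tan(np.radians(c["fovy"])/2)
    if "rvec" in c:
        Rm=R.from_rotvec(np.ravel(c["rvec"])).as_matrix(); C=-Rm.T@np.ravel(c["tvec"]); Rw=Rm.T
    else:
        T=np.array(c["T_tool_cam"]); Rt=R.from_rotvec(obs["orientation"]).as_matrix()
        Rw=Rt@T[:3,:3]; C=Rt@T[:3,3]+np.array(obs["ee_pos"])
    return f,c["cx"],c["cy"],c["k1"],Rw,C
def cast(cm,px,z):
    "pixels (N,2) -> world points on plane z"
    f,cx,cy,k1,Rw,C=cm; px=np.atleast_2d(px).astype(float)
    d=(px-[cx,cy])/f; u=d.copy()
    for _ in range(20): u=d/(1+k1*(u**2).sum(1,keepdims=True))
    r=np.c_[u,np.ones(len(u))]@Rw.T
    return C+r*((z-C[2])/r[:,2])[:,None]
def proj(cm,P):
    f,cx,cy,k1,Rw,C=cm; p=(np.atleast_2d(P)-C)@Rw; u=p[:,:2]/p[:,2:]
    return u*(1+k1*(u**2).sum(1,keepdims=True))*f+[cx,cy]
E
python3 - <<'E'
from h import *
o=ctrl.get_obs(); print({k:np.round(v,3).tolist() for k,v in o.items()})
for n in("scene","top","wrist"):
    print(n,ctrl.camera_info(n)); cv2.imwrite(f"pics/{n}0.png",ctrl.get_image(n))
E
```

```text
{'t': 0.0, 'qpos': [1.299, 0.424, 1.631, -0.0, 1.089, -0.019], 'qvel': [0.001, 0.0, 0.0, 0.0, -0.0, 0.001], 'joint_torque': [0.003, -54.464, -27.366, 0.065, 0.023, -0.0], 'ee_pos': [156.14, 604.572, 196.018], 'orientation': [-0.396, -3.116, 0.002], 'ft_force': [-0.263, 0.302, 0.151], 'moment': [-0.013, -0.028, 0.014], 'grasp_force': 0.0, 'width': 87.802}
scene {'fovy': 45.027999929765805, 'cx': 321.91395850831225, 'cy': 244.65253279689406, 'k1': 0.057607008562596686, 'rvec': array([ 2.24033979, -1.02924613,  0.40145657]), 'tvec': array([-419.53310244,  331.69261741, 1324.55832405])}
top {'fovy': 57.98661729962516, 'cx': 312.15288352787104, 'cy': 244.33291706310905, 'k1': -0.021083958374941838, 'rvec': array([ 2.17753758, -2.18115123,  0.0538187 ]), 'tvec': array([ -45.06539108,  563.10724855, 1378.81470492])}
wrist {'fovy': 61.37957121641391, 'cx': 321.1583282701577, 'cy': 245.82084135790237, 'k1': -0.08942419579577425, 'T_tool_cam': array([[-1.10408010e-03, -9.53598812e-01, -3.01078208e-01,
         8.29295670e+01],
       [ 9.99999377e-01, -1.00280498e-03, -4.90921538e-04,
        -1.01872159e+00],
       [ 1.66219468e-04, -3.01078563e-01,  9.53599324e-01,
        -1.87593641e+02],
       [ 0.00000000e+00,  0.00000000e+00,  0.00000000e+00,
         1.00000000e+00]])}
```

View pics/scene0.png

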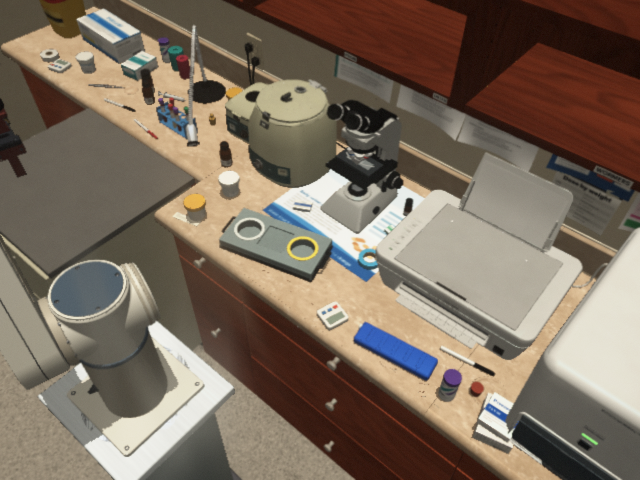

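View pics/top0.png

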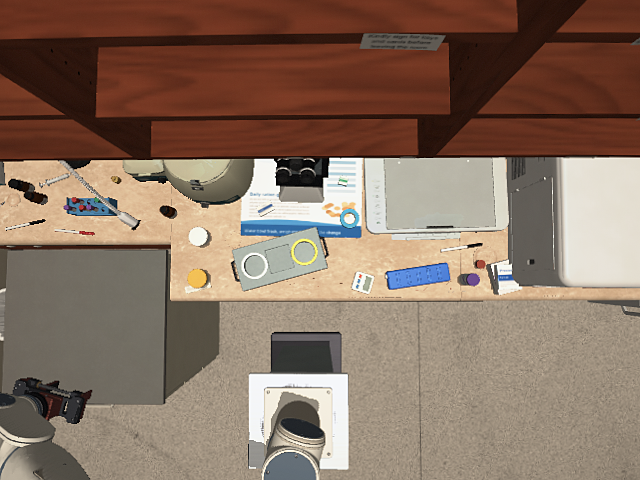

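The scene view shows the yellow pot at (195,206), white pot at (229,184), carrier at (275,243) with its white collar on the left and yellow on the right, logger at (332,315) and brick at (396,350). In the top view they are at (198,279), (199,237), (280,259), (363,283) and (418,275). The arm is parked at the left. I'll measure these by colour.

```bash
cat > m.py <<'E'
from h import *
def comps(img,lo,hi,box,mina=15):
    h=cv2.cvtColor(img,cv2.COLOR_BGR2HSV); m=cv2.inRange(h,np.array(lo),np.array(hi))
    x0,y0,x1,y1=box; k=np.zeros_like(m); k[y0:y1,x0:x1]=m[y0:y1,x0:x1]
    cs,_=cv2.findContours(k,cv2.RETR_EXTERNAL,cv2.CHAIN_APPROX_NONE)
    return sorted([c for c in cs if cv2.contourArea(c)>=mina],key=cv2.contourArea,reverse=True)
def center(cm,c,z):
    "contour cast on plane z -> hull, min circle centre, rect"
    P=cast(cm,c[:,0,:],z)[:,:2].astype(np.float32)
    (e,ax,an)=cv2.fitEllipse(P); r=cv2.minAreaRect(P)
    return np.round(e,1),np.round(ax,1),np.round(r[0],1),np.round(r[1],1),round(r[2],1)
E
python3 - <<'E'
from m import *
t=cv2.imread("pics/top0.png"); s=cv2.imread("pics/scene0.png"); T=cam("top"); S=cam("scene")
Y=((15,110,120),(35,255,255)); W=((0,0,185),(180,60,255)); B=((105,130,60),(125,255,255))
def go(n,im,cm,col,box,z):
    for c in comps(im,*col,box)[:2]: print(n,cv2.contourArea(c),np.round(c.mean((0,1))),*center(cm,c,z))
for n,im,cm,b in(("top",t,T,dict(py=(180,262,215,295),pw=(180,222,215,250),cw=(236,240,272,285),cy=(285,230,325,270),lo=(345,268,380,298),br=(380,255,458,295))),
 ("scn",s,S,dict(py=(178,190,212,222),pw=(214,170,245,198),cw=(228,210,272,245),cy=(280,230,325,262),lo=(310,298,352,332),br=(345,318,442,382)))):
    go(n+" py",im,cm,Y,b["py"],62);go(n+" pw",im,cm,W,b["pw"],62);go(n+" cw",im,cm,W,b["cw"],40)
    go(n+" cy",im,cm,Y,b["cy"],40);go(n+" lo",im,cm,W,b["lo"],17);go(n+" br",im,cm,B,b["br"],22)
E
```

```text
top py 274.0 [196. 278.] [455.5 315.3] [57.7 59.8] [455.4 315.3] [56.2 60. ] 0.0
top pw 258.5 [197. 236.] [587.8 314.7] [57.1 58.2] [587.3 314.3] [60.2 56.9] 89.8
top cw 776.5 [255. 262.] [503.6 130.4] [122.2 127.8] [505.7 140.2] [139.5 111.7] 0.3
top cy 509.5 [304. 252.] [538.8 -19.6] [80.6 81.4] [538.9 -18.9] [79.4 79.4] 89.9
top lo 332.5 [363. 282.] [ 441.3 -207.6] [68.1 68.5] [ 441.8 -207.3] [61.7 62. ] 71.2
top br 1032.5 [418. 276.] [ 462.1 -383.7] [ 60.5 254. ] [ 462.1 -382.7] [ 57.7 197.6] 8.5
scn py 270.5 [194. 201.] [455.5 312.2] [62.5 62.6] [456.6 312.8] [65.3 61.1] 47.9
scn pw 208.5 [229. 177.] [589.3 312.9] [57.3 59.7] [590.1 313. ] [60.1 58.3] 79.1
scn cw 505.0 [249. 228.] [497.7 137.9] [80.9 82.9] [497.6 138.6] [83.  82.7] 6.8
scn cy 551.5 [302. 248.] [539.6 -21. ] [82.  82.2] [538.5 -21.6] [81.7 81.1] 41.0
scn lo 470.0 [332. 314.] [ 441.8 -208.7] [68.4 70.8] [ 441.7 -208.7] [61.6 62.3] 73.1
scn br 1780.0 [396. 351.] [ 457.4 -389. ] [ 65.4 256.7] [ 457.1 -387.4] [ 61.6 196.7] 8.5
```

Both views agree within about 3 mm. I'll check clearances to the microscope and printer before moving.

Run:
```python
from m import *
S=cam("scene");T=cam("top")
for n,p,z in(("mic base front",(330,220),0),("mic base front2",(365,229),0),("vessel front",(285,183),0),("vessel low left",(250,165),0),("bottle",(226,165),0),("printer left",(378,258),40),("printer tray",(440,345),5),("canister base",(450,397),0)):
    print(n,np.round(cast(S,p,z)[0,:2]))
for n,p,z in(("mic head top",(300,187),250),("mic foot",(300,202),30),("vessel edge",(205,207),150),("printer front",(430,238),60),("canister",(472,281),85),("edge",(300,300),0),("shelf",(300,157),600)):
    print(n,np.round(cast(T,p,z)[0,:2]))
```

```text
mic base front [698.  12.]
mic base front2 [737. -86.]
vessel front [728. 218.]
vessel low left [716. 357.]
bottle [666. 414.]
printer left [ 646. -197.]
printer tray [ 549. -459.]
canister base [ 452. -548.]
mic head top [704. -17.]
mic foot [699.  -7.]
vessel edge [666. 268.]
printer front [ 579. -415.]
canister [ 446. -534.]
edge [383.  -6.]
shelf [691. -33.]
```

Emit:
servo_tool([
  [0,[20,-20,0],0],
  [0,[50,-49,0],0],
  [0,[79,-77,0],0],
  [0,[108,-105,0],0],
  [0,[137,-133,0],0],
  [0,[166,-161,0],0],
  [0,[195,-190,0],0],
  [0,[224,-218,0],0],
  [0,[253,-246,0],0],
  [0,[280,-272,0],0],
])

```text
t: 0.98
ee_pos: [437.5, 331.3, 196.7]
orientation: [0.396, 3.116, -0.0]
ft_force: [0.8, 0.5, 0.9]
width: 87.8
grasp_force: 0.0
```

Emit:
servo_tool([
  [0,[12,-12,0],0],
  [0,[20,-19.5,0],0],
  [0,[20,-19.5,0],0],
  [0,[20,-19.5,0],0],
])

```text
t: 1.32
ee_pos: [456.0, 313.8, 196.6]
orientation: [-0.397, -3.116, 0.0]
ft_force: [-0.0, 0.1, 0.1]
width: 87.8
grasp_force: 0.0
```

```bash
cat > w.py <<'E'
from m import *
import sys
def shot(n):
    o=ctrl.get_obs(); im=ctrl.get_image("wrist"); cv2.imwrite(f"pics/{n}.png",im); return o,im,cam("wrist",o)
def tcp(o):
    M=R.from_rotvec(o["orientation"]).as_matrix()
    return np.round(o["ee_pos"],1), round(float(np.degrees(np.arctan2(M[1,1],M[0,1]))),2)
E
python3 - <<'E'
from w import *
o,im,c=shot("w1"); print(o["t"],*tcp(o),o["ft_force"])
for k in comps(im,(15,110,120),(35,255,255),(0,0,640,480),200)[:3]: print(cv2.contourArea(k),k.mean((0,1)),*center(c,k,62))
E
```

```text
1.3167 [456.  313.8 196.6] 75.47 [-0.02506339  0.14713237  0.08714661]
3597.5 [323.70935961 223.59605911] [455.9 314.2] [56.  57.1] [455.8 314.2] [57.6 55.9] 75.4
315.5 [ 32.75229358 343.48623853] [500.4  12.7] [16.6 50.7] [498.5  13.2] [57.6 14.4] 68.5
```

View pics/w1.png

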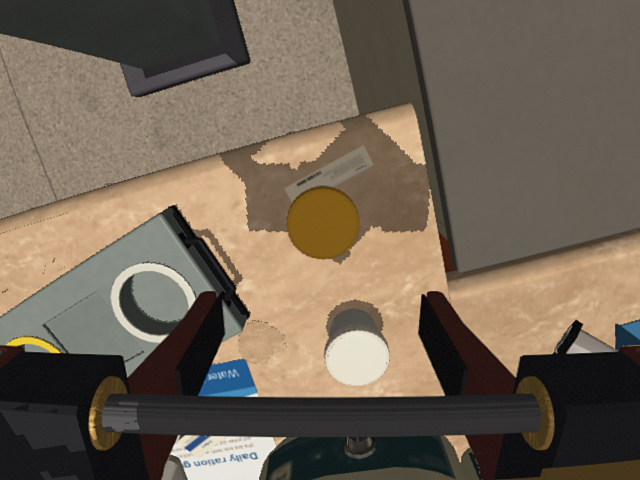

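The wrist view shows the yellow lid at (323,223), which casts to (455.9, 314.2) and matches. The white pot is at (357,355). Descending and gripping the lid.

Emit:
servo_tool([
  [0,[0,0.5,-35],0],
  [0,[0,0.5,-70],0],
  [0,[0,0.5,-105],0],
  [0,[0,0.5,-130],0],
  [0,[0,0.5,-146],0],
  [0,[0,0.5,-146],0],
  [0.6,[0,0.5,-146],0],
  [0.6,[0,0.5,-146],0],
  [0.6,[0,0.5,-146],0],
  [0.6,[0,0.5,-146],0],
])

```text
t: 2.2
ee_pos: [457.0, 315.0, 52.3]
orientation: [0.395, 3.115, 0.003]
ft_force: [0.2, 0.0, 0.8]
width: 64.4
grasp_force: 0.0
```

Emit:
servo_tool([
  [0.6,[0,0,0],0],
  [0.6,[0,0,0],0],
  [0.6,[0,0,0],0],
  [0.6,[0,0,0],0],
])

```text
t: 2.53
ee_pos: [456.4, 314.1, 51.0]
orientation: [0.396, 3.116, 0.0]
ft_force: [-0.0, 0.0, 0.1]
width: 38.3
grasp_force: 0.0
```

Width 38 with no grip force means I missed the lid. I'll look.

Run:
```python
from w import *
o,im,c=shot("w2"); print(*tcp(o),o["ft_force"],o["width"])
s=ctrl.get_image("scene"); cv2.imwrite("pics/s2.png",s)
a=cv2.resize(s[150:270,140:300],(800,600),interpolation=cv2.INTER_CUBIC)
cv2.imwrite("pics/c2.png",np.hstack([cv2.resize(a,(400,300)),cv2.resize(im,(400,300))]))
```

```text
[456.4 314.1  51. ] 75.51 [-0.04114037  0.00534947  0.11454044] 38.28502944997011
```

View pics/c2.png

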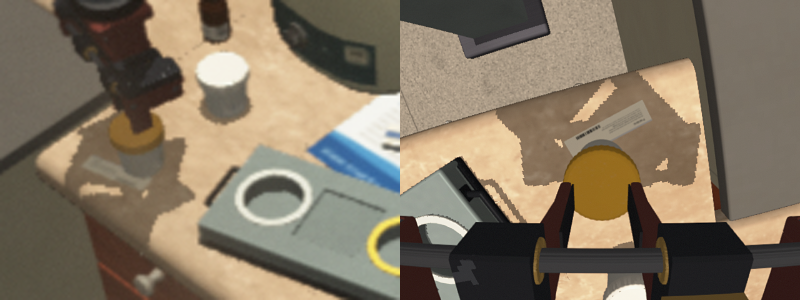

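Run:
```python
from w import *
o=ctrl.get_obs(); c=cam("wrist",o); im=cv2.imread("pics/w2.png"); s=cv2.imread("pics/s2.png"); S=cam("scene")
for k in comps(im,(15,110,80),(35,255,255),(200,200,440,400),200)[:2]: print("w",k.mean((0,1)),*center(c,k,62))
for k in comps(s,(12,110,100),(35,255,255),(150,180,215,222))[:2]: print("s",k.mean((0,1)),*center(S,k,62))
print(proj(c,[[456.4,314.1,51],[456.4,314.1,62],[456.4,314.1,37]]),o["orientation"])
cv2.imwrite("pics/c3.png",im[180:430,180:480].repeat(2,0).repeat(2,1))
```

```text
w [322.6092545  292.43958869] [453.2 314.2] [53.1 64.3] [454.  315.4] [63.1 56.8] 3.1
w [224.71186441 390.6779661 ] [494.1 250.7] [ 7.9 13.3] [494.8 251.3] [ 8.1 13.9] 55.2
s [194.79452055 202.84931507] [452.2 308.8] [59.6 66.4] [451.4 307. ] [63.8 63.4] 41.3
[[323.4780152  290.77905905]
 [323.60048998 300.11556613]
 [323.33885012 280.18562617]] [3.96287534e-01 3.11642801e+00 9.83716922e-05]
```

View pics/c3.png

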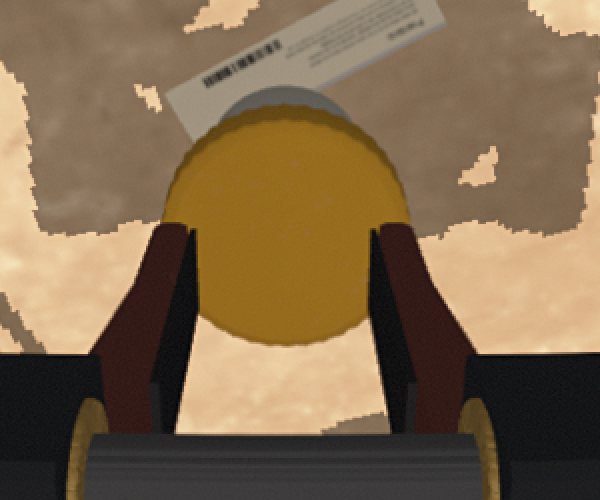

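The fingers end about 16 mm above the lid: at row 291, against row 262 expected for tips 14 mm ahead of the TCP. So the fingers look shorter, or the tool higher, than stated. I'll check the geometry against fixed features before going lower.

Run:
```python
from w import *
o={"ee_pos":[456,313.8,196.6],"orientation":[-0.397,-3.116,0]}; c=cam("wrist",o); im=cv2.imread("pics/w1.png")
h=cv2.cvtColor(im,cv2.COLOR_BGR2HSV)
for nm,lo,hi,box,z in(("collar",(0,0,170),(180,60,255),(100,250,215,350),40),("wpot",(0,0,170),(180,60,255),(310,320,400,390),62),("ypot",(12,110,80),(35,255,255),(270,170,380,270),62)):
    k=comps(im,lo,hi,box,200)[0]; print(nm,cv2.boundingRect(k),*center(c,k,z))
# tool frame of a finger tip, from observed column half-gap and row
T=np.array(ctrl.camera_info("wrist")["T_tool_cam"]); f=c[0]; print("f",f)
for half,row,w in((103,292,87.8),(44,292,38.3)):
    d=f*w/2/half; print("tip tool", np.round(T@[0,(row-c[2])/f*d,d,1],1))
```

```text
collar (110, 263, 85, 80) [495.4 135.8] [75.6 78.6] [490.9 132.6] [70.7 83.7] 35.1
wpot (325, 330, 65, 56) [587.9 312.4] [58.7 58.9] [587.9 312.3] [59.1 59.3] 54.8
ypot (286, 186, 74, 74) [455.5 314.1] [60.  61.1] [455.5 314. ] [60.3 61.4] 85.0
f 404.3702652715736
tip tool [ 12.3  -1.1 -29.2   1. ]
tip tool [ 10.8  -1.1 -25.8   1. ]
```

Emit:
servo_tool([
  [0,[0,0,0],0],
  [0,[0,0,0],0],
  [0,[0,0,0],0],
  [0,[0,0,0],0],
  [0,[0,0,0],0],
  [0,[0,0,-8],0],
  [0,[0,0,-16],0],
  [0,[0,0,-24],0],
  [0,[0,0,-24],0],
])

```text
t: 3.38
ee_pos: [455.0, 313.3, 24.6]
orientation: [-0.396, -3.114, 0.003]
ft_force: [-0.3, -0.7, -0.5]
width: 87.4
grasp_force: 0.0
```

Emit:
servo_tool([
  [0.15,[0,0,0],0],
  [0.3,[0,0,0],0],
  [0.36,[0,0,0],0],
  [0.36,[0,0,0],0],
  [0.36,[0,0,0],0],
  [0.36,[0,0,0],0],
])

```text
t: 3.88
ee_pos: [456.5, 314.3, 27.1]
orientation: [0.396, 3.116, 0.001]
ft_force: [-0.2, 0.9, 0.1]
width: 61.4
grasp_force: 30.0
```

Run:
```python
from w import *
o,im,c=shot("w4"); print(*tcp(o),o["ft_force"],o["width"],o["grasp_force"])
s=ctrl.get_image("scene")
a=cv2.resize(s[150:250,150:250],(400,400),interpolation=cv2.INTER_CUBIC)
cv2.imwrite("pics/c4.png",np.hstack([a,cv2.resize(im[170:430,190:450],(400,400))]))
```

```text
[456.5 314.3  27.1] 75.52 [-0.2013775   0.90491702  0.10500833] 61.42640155551884 30.000141263008118
```

View pics/c4.png

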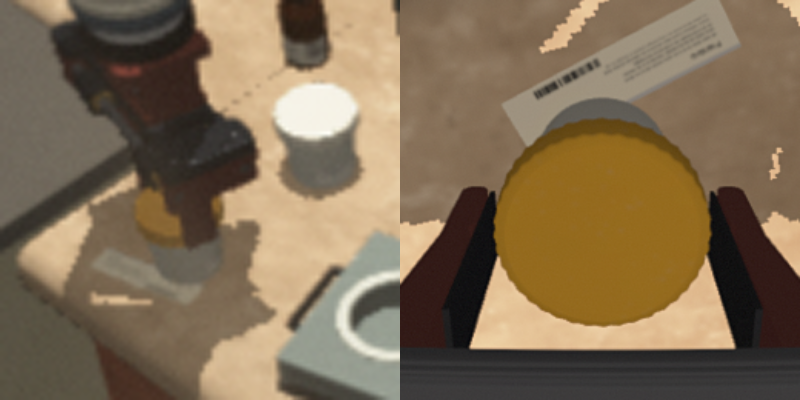

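The lid is gripped at TCP z=27 (width 61.4, 30 N). The tips therefore sit about 41 mm higher than documented, near tool z = -27. I'll re-grip 12 mm lower for a fuller hold, then lift.

Emit:
servo_tool([
  [0.2,[0,0,0],0],
  [0.1,[0,0,0],0],
  [0.1,[0,0,0],0],
  [0.1,[0,0,-4],0],
  [0.1,[0,0,-8],0],
  [0.1,[0,0,-12],0],
  [0.1,[0,0,-12],0],
  [0.25,[0,0,-12],0],
  [0.36,[0,0,-12],0],
  [0.36,[0,0,-12],0],
])

```text
t: 4.82
ee_pos: [456.4, 314.2, 14.8]
orientation: [0.396, 3.116, 0.0]
ft_force: [0.4, 0.6, 0.4]
width: 62.0
grasp_force: 0.0
```

Emit:
servo_tool([
  [0.36,[0,0,0],0],
  [0.36,[0,0,0],0],
  [0.36,[0,0,0],0],
  [0.36,[0,0,4],0],
  [0.36,[0,0,10],0],
  [0.36,[0,0,10],0],
])

```text
t: 5.32
ee_pos: [456.9, 314.6, 26.0]
orientation: [0.396, 3.115, 0.002]
ft_force: [0.5, -0.6, -0.7]
width: 61.4
grasp_force: 30.0
```

Emit:
servo_tool([
  [0.36,[0,0,15],0],
  [0.36,[0,0,40],0],
  [0.36,[3,-12,62],0],
  [0.36,[9,-36,75],0],
  [0.36,[17,-68,80],0],
  [0.36,[26,-104,80],0],
  [0.36,[35,-140,80],0],
  [0.36,[44,-176,80],0],
  [0.36,[53,-212,80],0],
  [0.36,[62,-248,80],0],
])

```text
t: 6.15
ee_pos: [518.6, 64.4, 105.3]
orientation: [0.396, 3.116, 0.0]
ft_force: [0.7, -0.0, -0.3]
width: 61.5
grasp_force: 30.0
```

Emit:
servo_tool([
  [0.36,[8,-32,0],0],
  [0.36,[14,-60,0],0],
  [0.36,[19,-78,0],0],
  [0.36,[21.5,-86.5,0],0],
  [0.36,[21.5,-86.5,0],0],
  [0.36,[21.5,-86.5,0],0],
])

```text
t: 6.65
ee_pos: [539.6, -20.1, 104.8]
orientation: [-0.397, -3.116, -0.0]
ft_force: [-0.9, -0.8, -0.9]
width: 61.3
grasp_force: 30.0
```

Run:
```python
from w import *
o,im,c=shot("w5"); print(*tcp(o),o["ft_force"],o["width"],o["grasp_force"])
for nm,lo,hi,z in(("Y",(15,110,80),(35,255,255),62),("W",(0,0,170),(180,60,255),40)):
  for k in comps(im,lo,hi,(0,0,640,400),300)[:4]: print(nm,cv2.contourArea(k),cv2.boundingRect(k),*center(c,k,z))
cv2.imwrite("pics/c5.png",im)
```

```text
[539.6 -20.1 104.8] 75.47 [-0.89839077 -0.76379994 -0.87346109] 61.34845997034644 29.999943673610687
Y 24660.5 (246, 188, 151, 209) [569.2 -29.2] [ 93.3 150.1] [565. -28.] [ 97.5 142.9] 75.4
W 13548.0 (483, 56, 128, 138) [496.7 135.7] [83.4 83.4] [496.7 135.7] [83.9 83.6] 78.5
W 5984.0 (0, 135, 78, 85) [ 444.4 -189. ] [60.5 64. ] [ 443.8 -189.8] [55.4 55.3] 72.7
W 5569.0 (440, 291, 159, 85) [645.3 123.2] [ 59.4 129.9] [657.2 104.9] [ 72.4 117.8] 2.3
W 1016.5 (346, 351, 62, 46) [648.6  -4.3] [38.7 45.7] [642.6  -4.7] [46.2 39.5] 74.7
```

View pics/c5.png

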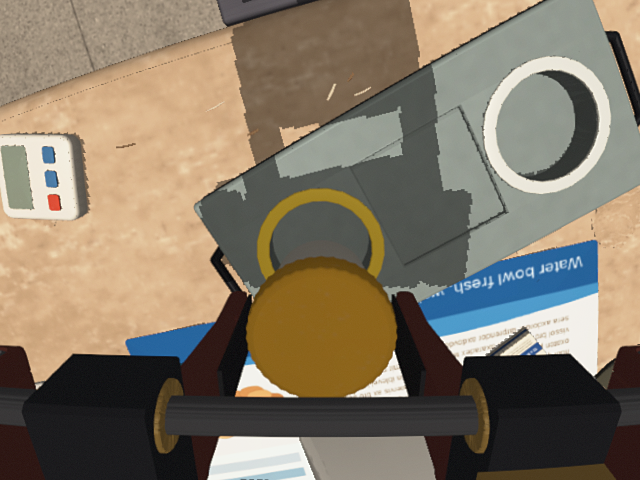

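The wrist view shows the pot held upright above the yellow collar (ring top at (321,188)). The white collar is at (547,125) and the logger at (40,178). I'll fit the visible ring arc.

Run:
```python
from w import *
from scipy.optimize import least_squares
o=ctrl.get_obs(); c=cam("wrist",o); im=cv2.imread("pics/w5.png")
k=comps(im,(15,110,80),(35,255,255),(0,0,640,240),300)[0][:,0,:]
P=cast(c,k[k[:,1]<236],40)[:,:2]
def circ(P,r): return least_squares(lambda q:np.hypot(*(P-q).T)-r,P.mean(0)+[20,0],loss="soft_l1").x
ctr=P.mean(0)+[15,0]
for _ in range(3):
    d=np.hypot(*(P-ctr).T); Q=P[d>38]; ctr=circ(Q,42)
print(len(Q),ctr,np.std(np.hypot(*(Q-ctr).T)))
# held lid: edges at lid top height (lid top = 105-15+62)
q=comps(im,(15,110,80),(35,255,255),(230,262,420,405),300)[0]; print(cv2.boundingRect(q),*center(c,q,152))
```

```text
151 [539.71871955 -21.45743151] 0.226847797075856
(246, 262, 151, 135) [535.7 -19.8] [60.  63.9] [536.7 -20.1] [59.4 59.6] 75.5
```

Emit:
servo_tool([
  [0.36,[0.3,-0.5,-15],0],
  [0.36,[0.3,-0.5,-32],0],
  [0.36,[0.3,-0.5,-48],0],
  [0.36,[0.3,-0.5,-60],0],
  [0.36,[0.3,-0.5,-68],0],
  [0.36,[0.3,-0.5,-73],0],
  [0.36,[0.3,-0.5,-76],0],
  [0.36,[0.3,-0.5,-77.5],0],
  [0.36,[0.3,-0.5,-77.5],0],
  [0.36,[0.3,-0.5,-77.5],0],
])

```text
t: 7.53
ee_pos: [540.5, -20.9, 27.7]
orientation: [0.396, 3.116, 0.0]
ft_force: [1.1, 0.5, -0.5]
width: 61.3
grasp_force: 30.0
```

Emit:
servo_tool([
  [0.1,[0,0,0],0],
  [0,[0,0,0],0],
  [0,[0,0,0],0],
  [0,[0,0,0],0],
  [0,[0,0,5],0],
  [0,[0,0,20],0],
  [0,[0,0,45],0],
  [0,[0,0,75],0],
  [0,[0,0,95],0],
  [0,[0,0,95],0],
])

```text
t: 8.37
ee_pos: [543.1, -21.1, 126.7]
orientation: [0.395, 3.109, 0.001]
ft_force: [0.1, -0.6, 0.3]
width: 87.6
grasp_force: 0.0
```

Emit:
servo_tool([
  [0,[3,20,0],3],
  [0,[7,50,0],6],
  [0,[12,85,0],10],
  [0,[17,122,0],14],
  [0,[23,160,0],14],
  [0,[28,198,0],14],
  [0,[34,236,0],14],
  [0,[39,274,0],14],
  [0,[44,308,0],14],
  [0,[47,326,0],14],
])

```text
t: 9.2
ee_pos: [586.9, 308.9, 121.5]
orientation: [0.01, 3.142, 0.001]
ft_force: [-0.1, -0.1, 0.4]
width: 87.9
grasp_force: 0.0
```

Emit:
servo_tool([
  [0,[1,8,0],0],
  [0,[1,8,0],0],
  [0,[1,8,0],0],
])

```text
t: 9.45
ee_pos: [587.4, 312.3, 121.5]
orientation: [-0.013, -3.14, 0.002]
ft_force: [-0.5, -0.6, -0.8]
width: 88.0
grasp_force: 0.0
```

Run:
```python
from w import *
o,im,c=shot("w6"); print(*tcp(o),o["ft_force"],o["width"],o["t"])
for k in comps(im,(0,0,170),(180,60,255),(0,0,640,400),300)[:5]: print(cv2.contourArea(k),cv2.boundingRect(k),"62:",*center(c,k,62)[:2],"40:",*center(c,k,40)[:2])
t=ctrl.get_image("top"); T=cam("top")
for k in comps(t,(15,110,80),(35,255,255),(280,230,330,275))[:2]: print("top",cv2.contourArea(k),*center(T,k,74))
cv2.imwrite("pics/c6.png",np.hstack([cv2.resize(im,(400,300)),cv2.resize(t[200:320,160:320],(400,300))]))
```

```text
[587.4 312.3 121.5] 89.54 [-0.53390958 -0.63728986 -0.77042658] 87.98868727068027 9.45
11453.0 (2, 50, 116, 128) 62: [497.2 150.9] [76.3 76.5] 40: [496.5 136.5] [83.1 83.3]
8160.5 (0, 295, 180, 82) 62: [641.6 144.3] [ 54.4 154.1] 40: [653.8 129.3] [ 59.2 167.9]
790.5 (346, 0, 59, 21) 62: [443.4 339.5] [ 9.9 36.4] 40: [438. 342.] [10.7 39.6]
728.0 (602, 302, 38, 43) 62: [642.1 531.1] [14.3 50.2] 40: [654.3 550.6] [15.6 54.6]
top 509.5 [537.1 -20.8] [78.6 79.4] [537.2 -20.1] [77.4 77.5] 89.9
```

View pics/c6.png

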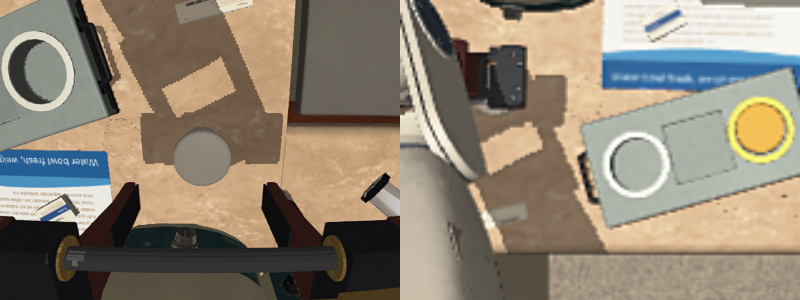

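The yellow pot is centred in its well, and the white lid at (324,250) lies between the fingers. Descending.

Emit:
servo_tool([
  [0,[0,0,-25],0],
  [0,[0,0,-55],0],
  [0,[0,0,-80],0],
  [0,[0,0,-97],0],
  [0,[0,0,-107],0],
  [0,[0,0,-107],0],
  [0.25,[0,0,-107],0],
  [0.36,[0,0,-107],0],
  [0.36,[0,0,-107],0],
  [0.36,[0,0,-107],0],
])

```text
t: 10.38
ee_pos: [588.9, 313.5, 16.7]
orientation: [0.013, 3.14, 0.002]
ft_force: [0.6, -0.3, 0.1]
width: 64.5
grasp_force: 0.0
```

Emit:
servo_tool([
  [0.36,[0,0,0],0],
  [0.36,[0,0,0],0],
  [0.36,[0,0,0],0],
  [0.36,[0,0,0],0],
  [0.36,[0,0,4],0],
  [0.36,[0,0,10],0],
])

```text
t: 10.88
ee_pos: [587.5, 312.9, 25.1]
orientation: [-0.013, -3.14, 0.001]
ft_force: [-0.3, -0.3, -1.3]
width: 60.9
grasp_force: 30.0
```

Emit:
servo_tool([
  [0.36,[0,0,15],0],
  [0.36,[0,0,40],0],
  [0.36,[-8,-16,65],0],
  [0.36,[-24,-46,78],0],
  [0.36,[-42,-80,80],0],
  [0.36,[-58,-113,80],0],
  [0.36,[-74,-144,80],0],
  [0.36,[-86,-166,80],0],
  [0.36,[-91,-176.5,80],0],
  [0.36,[-91,-176.5,80],0],
])

```text
t: 11.72
ee_pos: [496.3, 135.1, 106.2]
orientation: [-0.016, -3.142, 0.0]
ft_force: [1.0, 0.1, -1.2]
width: 61.1
grasp_force: 30.0
```

Emit:
servo_tool([
  [0.36,[0,0,0],0],
  [0.36,[0,0,0],0],
])

```text
t: 11.88
ee_pos: [498.6, 137.7, 105.9]
orientation: [0.013, 3.14, 0.001]
ft_force: [0.7, 0.7, -0.6]
width: 61.5
grasp_force: 30.0
```

Run:
```python
from w import *
o,im,c=shot("w7"); print(*tcp(o),o["ft_force"],o["width"],o["grasp_force"])
for k in comps(im,(0,0,80),(180,45,255),(200,60,440,405),300)[:4]: print(cv2.contourArea(k),cv2.boundingRect(k),*center(c,k,152.0))
print(proj(c,[[496.8,136.5,40],[497,136.5,152]]))
cv2.imwrite("pics/c7.png",im[100:420,160:480])
```

```text
[498.6 137.7 105.9] 89.53 [ 0.69997772  0.70143736 -0.61701011] 61.50936032909258 29.999871253967285
43051.0 (200, 123, 224, 274) [469.8 132.3] [ 79.9 109.9] [476.6 129. ] [103.2  87.2] 15.2
[[320.98339595 247.61730166]
 [321.03599874 334.90659012]]
```

View pics/c7.png

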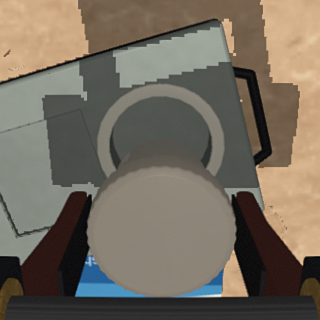

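The white pot is held upright over the white collar (ring centre near (320,248), lid near (322,325)). Lowering and releasing.

Emit:
servo_tool([
  [0.36,[1,0,-15],0],
  [0.36,[1,0,-32],0],
  [0.36,[1,0,-48],0],
  [0.36,[1,0,-60],0],
  [0.36,[1,0,-68],0],
  [0.36,[1,0,-73],0],
  [0.36,[1,0,-76],0],
  [0.36,[1,0,-77.5],0],
  [0.36,[1,0,-77.5],0],
  [0.36,[1,0,-77.5],0],
])

```text
t: 12.77
ee_pos: [498.5, 137.2, 28.6]
orientation: [0.013, 3.141, 0.001]
ft_force: [-2.1, 1.2, 4.3]
width: 61.2
grasp_force: 30.0
```

Emit:
servo_tool([
  [0.1,[0,0,0],0],
  [0,[0,0,0],0],
  [0,[0,0,0],0],
  [0,[0,0,0],0],
  [0,[0,0,5],0],
  [0,[0,0,20],0],
  [0,[0,0,45],0],
  [0,[0,0,75],0],
  [0,[0,0,110],0],
  [0,[0,0,125],0],
])

```text
t: 13.6
ee_pos: [499.9, 137.0, 156.8]
orientation: [0.013, 3.137, 0.002]
ft_force: [0.5, -0.2, 0.1]
width: 87.9
grasp_force: 0.0
```

Emit:
servo_tool([
  [0,[-4,-22,0],-3],
  [0,[-9,-56,0],-6],
  [0,[-15,-93,0],-10],
  [0,[-21,-130,0],-14],
  [0,[-28,-168,0],-17.5],
  [0,[-34,-206,0],-17.5],
  [0,[-40,-244,0],-17.5],
  [0,[-46,-282,0],-17.5],
  [0,[-52,-316,0],-17.5],
  [0,[-56,-338,0],-17.5],
])

```text
t: 14.43
ee_pos: [441.5, -204.3, 153.3]
orientation: [0.493, 3.102, -0.001]
ft_force: [0.3, 0.3, 0.2]
width: 87.8
grasp_force: 0.0
```

Emit:
servo_tool([
  [0,[-0.5,-6.5,0],0],
  [0,[-0.5,-6.5,0],0],
  [0,[-0.5,-6.5,0],0],
])

```text
t: 14.68
ee_pos: [441.5, -207.5, 152.8]
orientation: [-0.492, -3.103, -0.001]
ft_force: [0.2, 0.3, 0.2]
width: 87.8
grasp_force: 0.0
```

Run:
```python
from w import *
o,im,c=shot("w8"); print(*tcp(o),o["ft_force"],o["width"],o["t"])
for k in comps(im,(0,0,150),(180,60,255),(100,50,540,400),1000)[:3]: print(cv2.contourArea(k),cv2.boundingRect(k),*center(c,k,17))
t=ctrl.get_image("top")
cv2.imwrite("pics/c8.png",np.hstack([cv2.resize(im,(400,300)),cv2.resize(t[200:320,220:380],(400,300))]))
```

```text
[ 441.5 -207.5  152.8] 71.96 [0.19984852 0.31629028 0.22051004] 87.83561487632007 14.6833
```

View pics/c8.png

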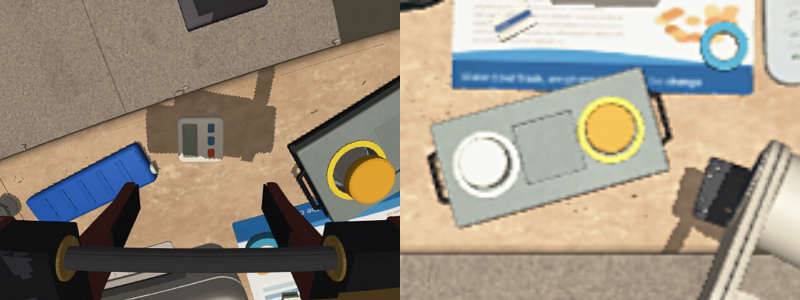

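Both pots are seated. The logger, in shadow at about (322,224), is centred between the fingers. Descending in stages with the corrected finger length.

Emit:
servo_tool([
  [0,[0,0,-25],0],
  [0,[0,0,-60],0],
  [0,[0,0,-95],0],
  [0,[0,0,-125],0],
  [0,[0,0,-145],0],
  [0,[0,0,-155],0],
  [0,[0,0,-162],0],
  [0,[0,0,-165],0],
  [0,[0,0,-165],0],
])

```text
t: 15.53
ee_pos: [442.1, -207.6, -12.0]
orientation: [0.49, 3.103, -0.0]
ft_force: [-0.1, 0.2, 1.0]
width: 87.6
grasp_force: 0.0
```

Emit:
servo_tool([
  [0,[0,0,-1],0],
  [0,[0,0,-2],0],
  [0,[0,0,-3],0],
  [0,[0,0,-4],0],
  [0,[0,0,-5],0],
  [0,[0,0,-6],0],
  [0,[0,0,-7],0],
  [0,[0,0,-7],0],
])

```text
t: 16.2
ee_pos: [441.5, -207.8, -19.4]
orientation: [-0.491, -3.103, -0.0]
ft_force: [0.1, 1.5, -0.1]
width: 87.9
grasp_force: 0.0
```

Emit:
servo_tool([
  [0,[0,0,-1],0],
  [0,[0,0,-2],0],
  [0,[0,0,-3],0],
  [0,[0,0,-3],0],
])

```text
t: 16.53
ee_pos: [441.5, -207.8, -22.4]
orientation: [-0.491, -3.103, -0.0]
ft_force: [-0.4, 0.3, 0.3]
width: 87.7
grasp_force: 0.0
```

Run:
```python
from w import *
o,im,c=shot("w9"); print(*tcp(o),o["ft_force"],o["width"],o["t"])
cv2.imwrite("pics/c9.png",cv2.resize(im[200:440,160:480],(800,600)))
```

```text
[ 441.5 -207.8  -22.4] 72.02 [-0.40138144  0.28412454  0.2942529 ] 87.65018241275715 16.5333
```

View pics/c9.png

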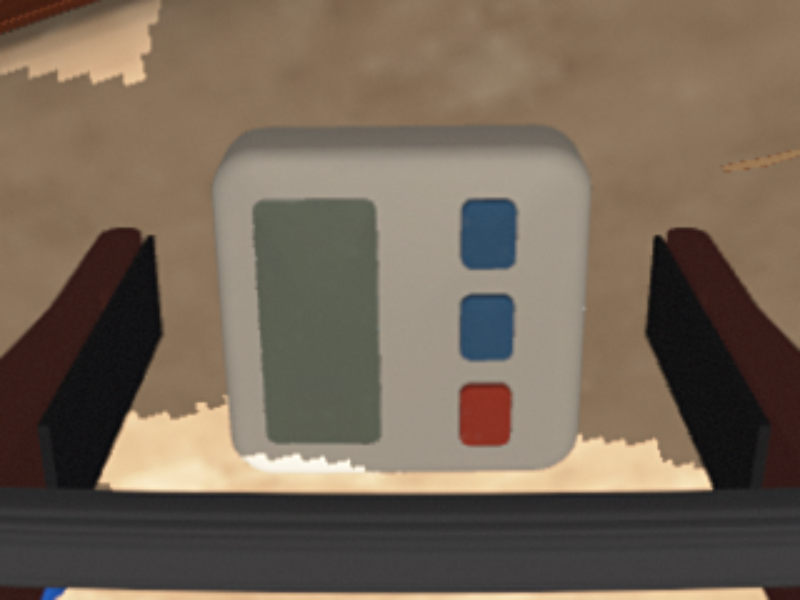

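The fingers straddle the logger squarely, with the pads level with its middle. Closing.

Emit:
servo_tool([
  [0.2,[0,0,0],0],
  [0.36,[0,0,0],0],
  [0.36,[0,0,0],0],
  [0.36,[0,0,0],0],
  [0.36,[0,0,0],0],
  [0.36,[0,0,0],0],
  [0.36,[0,0,0],0],
  [0.36,[0,0,4],0],
  [0.36,[0,0,10],0],
  [0.36,[0,0,10],0],
])

```text
t: 17.42
ee_pos: [442.1, -208.1, -11.2]
orientation: [0.491, 3.102, -0.001]
ft_force: [0.1, 0.7, -0.1]
width: 62.1
grasp_force: 30.0
```

Emit:
servo_tool([
  [0.36,[0,0,15],0],
  [0.36,[0,0,45],0],
  [0.36,[3,10,75],-6],
  [0.36,[9,32,98],-13],
  [0.36,[17,60,110],-20],
  [0.36,[26,90,112],-27],
  [0.36,[35,122,112],-34],
  [0.36,[44,154,112],-41],
  [0.36,[53,186,112],-47],
  [0.36,[62,216,112],-52],
])

```text
t: 18.25
ee_pos: [503.8, 9.8, 100.2]
orientation: [1.809, 2.568, 0.001]
ft_force: [1.1, 0.2, -1.4]
width: 61.6
grasp_force: 30.0
```

Emit:
servo_tool([
  [0.36,[7,25,0],-3],
  [0.36,[12,42,0],-5],
  [0.36,[14.5,49.7,0],-5],
  [0.36,[14.5,49.7,0],-5],
  [0.36,[14.5,49.7,0],-5],
  [0.36,[14.5,49.7,0],-5],
])

```text
t: 18.75
ee_pos: [517.6, 56.9, 99.7]
orientation: [-1.912, -2.492, 0.001]
ft_force: [-1.2, -0.3, 0.3]
width: 61.6
grasp_force: 30.0
```

Run:
```python
from w import *
im9=cv2.imread("pics/w9.png")
c9=cam("wrist",{"ee_pos":[441.5,-207.8,-22.4],"orientation":[-0.491,-3.103,0]})
P=cast(c9,[[322,260],[322,388]],16); print("w9 edges",P[:,:2],"mid",P.mean(0)[:2])
o,im,c=shot("w10"); print(*tcp(o),o["ft_force"],o["width"],o["grasp_force"],o["t"])
cv2.imwrite("pics/c10.png",im)
```

```text
w9 edges [[ 413.70341728 -198.82777339]
 [ 470.68954422 -217.35088105]] mid [ 442.19648075 -208.08932722]
[517.6  56.9  99.7] 15.02 [-1.24395149 -0.33929263  0.34177454] 61.60645568876563 29.97484266757965 18.75
```

View pics/c10.png

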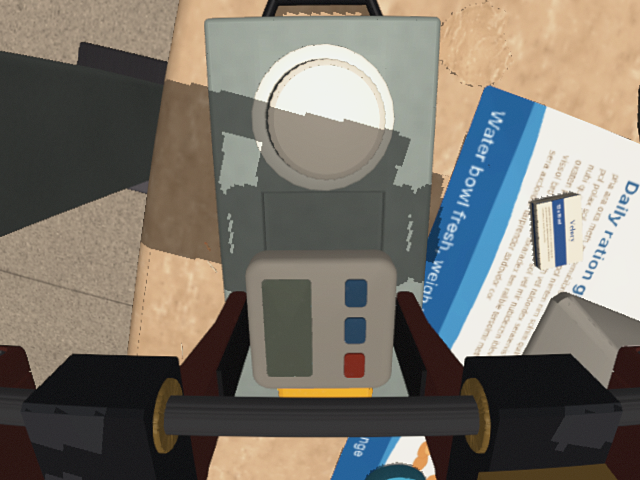

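The logger is square to the carrier and centred on the recess (columns 264–383, logger centre 321). The white pot is seated at (327,122). Lowering.

Emit:
servo_tool([
  [0.36,[0,0,-20],0],
  [0.36,[0,0,-42],0],
  [0.36,[0,0,-60],0],
  [0.36,[0,0,-73],0],
  [0.36,[0,0,-80],0],
  [0.36,[0,0,-84],0],
  [0.36,[0,0,-86],0],
  [0.36,[0,0,-87],0],
  [0.36,[0,0,-87],0],
  [0.36,[0,0,-87],0],
])

```text
t: 19.63
ee_pos: [518.6, 57.8, 13.4]
orientation: [1.912, 2.492, 0.001]
ft_force: [0.8, -0.6, -0.9]
width: 61.8
grasp_force: 30.0
```

Emit:
servo_tool([
  [0.36,[0,0,-1],0],
  [0.36,[0,0,-1.3],0],
  [0.2,[0,0,-1.3],0],
  [0,[0,0,-1.3],0],
  [0,[0,0,-1.3],0],
  [0,[0,0,-1.3],0],
  [0,[0,0,5],0],
  [0,[0,0,25],0],
  [0,[0,0,60],0],
  [0,[0,0,95],0],
])

```text
t: 20.47
ee_pos: [516.9, 57.7, 108.3]
orientation: [-1.911, -2.491, 0.003]
ft_force: [0.9, -0.5, 1.1]
width: 88.3
grasp_force: 0.0
```

Emit:
servo_tool([
  [0,[-3,-20,10],-2],
  [0,[-7,-50,20],-5],
  [0,[-12,-87,30],-6.5],
  [0,[-17,-124,40],-6.5],
  [0,[-22,-162,50],-6.5],
  [0,[-27,-200,50],-6.5],
  [0,[-32,-240,50],-6.5],
  [0,[-37,-280,50],-6.5],
  [0,[-42,-320,50],-6.5],
  [0,[-47,-358,50],-6.5],
])

```text
t: 21.3
ee_pos: [470.4, -302.3, 158.5]
orientation: [2.05, 2.379, 0.0]
ft_force: [1.0, -0.7, -0.6]
width: 87.8
grasp_force: 0.0
```

Emit:
servo_tool([
  [0,[-4,-34,0],0],
  [0,[-9,-65,0],0],
  [0,[-11,-82,0],0],
  [0,[-11,-86,0],0],
  [0,[-11,-86,0],0],
  [0,[-11,-86,0],0],
])

```text
t: 21.8
ee_pos: [460.1, -384.7, 157.6]
orientation: [-2.049, -2.38, -0.001]
ft_force: [0.7, -0.0, 0.3]
width: 88.1
grasp_force: 0.0
```

Run:
```python
from w import *
o,im,c=shot("w11"); print(*tcp(o),o["ft_force"],o["width"],o["t"])
for k in comps(im,(105,110,30),(125,255,255),(0,0,640,400),1000)[:3]: print(cv2.contourArea(k),cv2.boundingRect(k),*center(c,k,22),"|",*center(c,k,11)[2:])
t=ctrl.get_image("top"); s=ctrl.get_image("scene")
cv2.imwrite("pics/c11.png",np.vstack([np.hstack([cv2.resize(t[215:305,220:340],(400,300)),cv2.resize(s[195:285,210:330],(400,300))]),np.hstack([cv2.resize(im,(400,300)),cv2.resize(s[270:420,320:520],(400,300))])]))
```

```text
[ 460.1 -384.7  157.6] 8.53 [ 0.74692229 -0.00687976  0.25233285] 88.09215944341425 21.8
15824.5 (287, 100, 75, 230) [ 461.7 -384.3] [ 63.4 252.1] [ 461.8 -385.4] [ 58.  194.9] 8.4 | [ 462.3 -388.2] [ 60.  201.6] 8.4
```

View pics/c11.png

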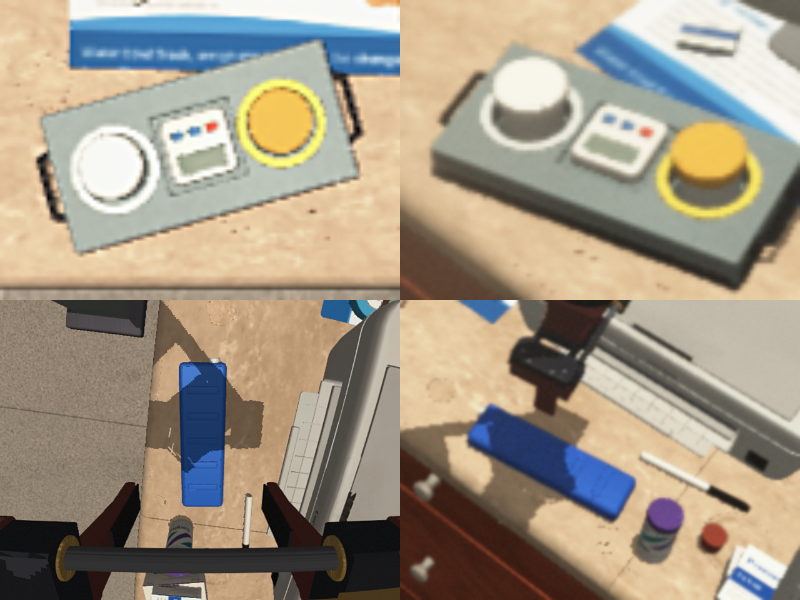

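Both pots are seated and the logger lies centred in the recess. The brick's long axis matches the fingers' yaw, at (461.8, -385.4), 8.4°. Descending on it.

Emit:
servo_tool([
  [0,[1,0,-25],0],
  [0,[1,0,-60],0],
  [0,[1,0,-95],0],
  [0,[1,0,-130],0],
  [0,[1,0,-152],0],
  [0,[1,0,-166],0],
  [0,[1,0,-174],0],
  [0,[1,0,-178],0],
  [0,[1,0,-179.5],0],
  [0,[1,0,-179.5],0],
])

```text
t: 22.78
ee_pos: [461.8, -386.6, -20.8]
orientation: [2.049, 2.379, 0.0]
ft_force: [-0.3, 0.1, -0.5]
width: 87.8
grasp_force: 0.0
```

Emit:
servo_tool([
  [0.2,[0,0,0],0],
  [0.4,[0,0,0],0],
  [0.4,[0,0,0],0],
  [0.4,[0,0,0],0],
  [0.4,[0,0,0],0],
  [0.4,[0,0,0],0],
  [0.4,[0,0,0],0],
  [0.4,[0,0,3],0],
  [0.4,[0,0,8],0],
  [0.4,[0,0,8],0],
])

```text
t: 23.62
ee_pos: [461.1, -386.3, -13.2]
orientation: [2.05, 2.38, -0.0]
ft_force: [0.2, -0.8, -1.0]
width: 60.1
grasp_force: 30.0
```

Emit:
servo_tool([
  [0.4,[0,0,12],0],
  [0.4,[0,0,34],0],
  [0.4,[0,0,64],0],
  [0.4,[1,8,94],0],
  [0.4,[3,26,115],1],
  [0.4,[7,52,126],2],
  [0.4,[11,84,128],3],
  [0.4,[15,118,128],4],
  [0.4,[20,154,128],5],
  [0.4,[24,190,128],6.6],
])

```text
t: 24.45
ee_pos: [485.0, -194.8, 115.2]
orientation: [1.909, 2.494, 0.0]
ft_force: [-0.4, -0.7, -2.7]
width: 59.5
grasp_force: 30.0
```

Emit:
servo_tool([
  [0.4,[5,36,0],0],
  [0.4,[10,72,0],0],
  [0.4,[14,108,0],0],
  [0.4,[19,144,0],0],
  [0.4,[23,178,0],0],
  [0.4,[27,208,0],0],
  [0.4,[30,232,0],0],
  [0.4,[32,247,0],0],
  [0.4,[33,254,0],0],
  [0.4,[33,254,0],0],
])

```text
t: 25.28
ee_pos: [518.2, 59.0, 114.7]
orientation: [1.907, 2.496, 0.001]
ft_force: [-0.2, -1.2, -2.4]
width: 59.9
grasp_force: 30.0
```

Run:
```python
from w import *
o,im,c=shot("w12"); print(*tcp(o),o["ft_force"],o["moment"],o["width"],o["grasp_force"],o["t"])
z=o["ee_pos"][2]+21.7
for k in comps(im,(105,110,30),(125,255,255),(150,0,480,400),1000)[:2]: print(cv2.boundingRect(k),*center(c,k,z+22))
cv2.imwrite("pics/c12.png",im)
```

```text
[518.2  59.  114.7] 15.23 [-0.20269868 -1.20055359 -2.38264125] [-0.11982798  0.07500996  0.02239606] 59.92377334348088 29.99958425760269 25.2833
(237, 69, 169, 329) [508.9  91.2] [ 64.2 160.1] [509.   91.2] [ 57.6 129.9] 15.2
```

View pics/c12.png

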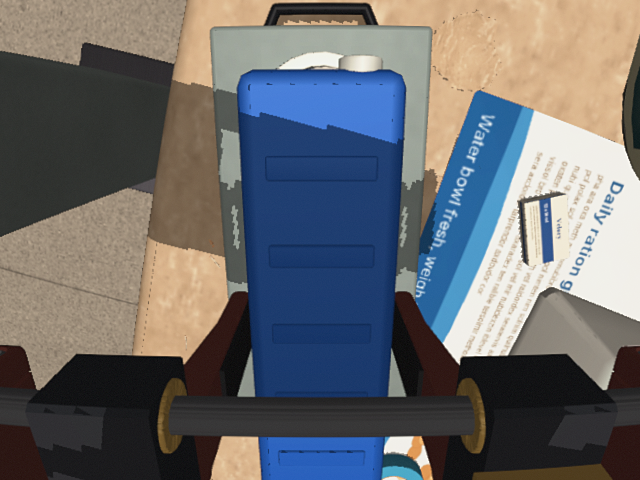

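The brick is aligned with and centred on the carrier: its near end is about 99 mm from the TCP, and its columns 238–405 sit between carrier edges 212–432. Lowering.

Emit:
servo_tool([
  [0.4,[0,0,-12],0],
  [0.4,[0,0,-26],0],
  [0.4,[0,0,-39],0],
  [0.4,[0,0,-49],0],
  [0.4,[0,0,-55],0],
  [0.4,[0,0,-58.5],0],
  [0.4,[0,0,-60.5],0],
  [0.4,[0,0,-61.5],0],
  [0.4,[0,0,-61.5],0],
  [0.4,[0,0,-61.5],0],
])

```text
t: 26.17
ee_pos: [518.5, 57.8, 53.2]
orientation: [1.91, 2.494, 0.001]
ft_force: [0.1, -0.3, -1.6]
width: 59.8
grasp_force: 30.0
```

Emit:
servo_tool([
  [0.4,[0,0,-0.4],0],
  [0.4,[0,0,-0.8],0],
  [0.4,[0,0,-0.8],0],
  [0.4,[0,0,-0.8],0],
])

```text
t: 26.5
ee_pos: [518.5, 57.9, 52.8]
orientation: [1.909, 2.494, 0.001]
ft_force: [-2.6, 0.1, 5.5]
width: 59.8
grasp_force: 30.0
```

Emit:
servo_tool([
  [0.2,[0,0,0],0],
  [0,[0,0,0],0],
  [0,[0,0,0],0],
  [0,[0,0,0],0],
  [0,[0,0,0],0],
  [0,[0,0,5],0],
  [0,[0,0,25],0],
  [0,[0,0,60],0],
  [0,[0,0,95],0],
  [0,[0,0,120],0],
])

```text
t: 27.33
ee_pos: [518.8, 57.9, 174.8]
orientation: [1.909, 2.493, 0.002]
ft_force: [0.6, 1.0, 0.1]
width: 87.9
grasp_force: 0.0
```

Emit:
servo_tool([
  [0,[-10,-20,0],0],
  [0,[-30,-55,0],0],
  [0,[-45,-90,0],0],
  [0,[-55,-125,0],0],
  [0,[-60,-165,0],0],
  [0,[-60,-200,0],0],
  [0,[-60,-235,0],0],
  [0,[-60,-260,0],0],
  [0,[-60,-260,0],0],
])

```text
t: 28.08
ee_pos: [458.5, -206.2, 172.6]
orientation: [1.913, 2.489, -0.001]
ft_force: [0.0, -0.5, 0.9]
width: 87.9
grasp_force: 0.0
```

Run:
```python
from w import *
o=ctrl.get_obs(); print(*tcp(o),o["ft_force"],o["width"],o["t"])
for n,b in(("top",(230,220,340,295)),("scene",(210,190,340,285))):
    im=ctrl.get_image(n); cv2.imwrite(f"pics/end_{n}.png",im); c=cam(n)
    for k in comps(im,(105,130,50),(125,255,255),b,100)[:3]: print(n,cv2.contourArea(k),cv2.boundingRect(k),*center(c,k,96)[2:],"| 85:",*center(c,k,85)[2:])
    for k in comps(im,(15,110,100),(35,255,255),b,20)[:3]: print(n,"Y",cv2.contourArea(k),cv2.boundingRect(k))
```

```text
[ 458.5 -206.2  172.6] 14.91 [ 0.00436803 -0.49610619  0.9220909 ] 87.90406172046632 28.0833
top 1143.0 (245, 241, 66, 34) [516.6  58.8] [ 59.1 196.1] 15.2 | 85: [517.   59.8] [ 59.6 197.7] 15.2
top 642.0 (241, 224, 99, 13) [601.2  20.8] [300.9  32.8] 88.4 | 85: [602.3  21.6] [303.4  33. ] 88.4
top Y 121.5 (295, 239, 22, 26)
scene 1437.5 (239, 204, 74, 43) [530.2  56.5] [ 95.9 199.8] 11.4 | 85: [537.5  64. ] [ 96.8 201.7] 11.4
scene Y 74.5 (287, 244, 23, 17)
scene Y 59.5 (301, 236, 14, 15)
```

The brick measures (516.6, 58.8) at 15.2°, against the carrier at (518.1, 57.8) and 15.1°. The arm is clear of everything, so I'm handing in.

```bash
python3 -c "
from workcell import ctrl
print(ctrl.close_job())"
```

```text
the job is handed in; nothing more can be done
None
```

The job is handed in at about 28 s: both pots are in the wells of their colour, the logger is flat in the recess display up, and the ice brick lies across both lids about 2 mm off centre; the hand-in returned no verdict.

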